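# Make up an ashing kit and a sampling kit

### The job

Make up two kits in the two shallow grey plastic trays, standing each thing upright and flat in a compartment of its own. The two-compartment tray gets the crucible and one vial, either way round; the three-compartment tray gets the dropper bottle in its middle compartment, with the larger rubber stopper on one side of it and the other vial on the other side. Leave the smaller stopper, the conical flask and the petri dish where they are.

Things in the scene. Friction and masses are not known exactly. Their poses are not given: they have to be found in the camera images.
- tray_two: Shallow open grey plastic tray fixed to the table, two square compartments in a row along its y axis. 124 x 64 mm outside (y by x), with small end lips, walls 4 mm thick and 8 mm high, floor 3 mm thick. Each compartment is 56 mm square inside; their centres lie at x = 0 and y = -30 and +30 mm in the tray's frame. Origin: centre of the underside, on the table; z up.
- tray_three: Shallow open grey plastic tray fixed to the table, three square compartments in a row along its y axis. 184 x 64 mm outside (y by x), with small end lips, walls 4 mm thick and 8 mm high, floor 3 mm thick. Each compartment is 56 mm square inside; their centres lie at x = 0 and y = -60, 0 and +60 mm in the tray's frame. Origin: centre of the underside, on the table; z up.
- crucible: White porcelain crucible, an open cup standing on the table, 43 mm in diameter at the rim, about 30 mm at the foot, 32 mm tall, 25 g. Origin: centre of its underside, z up.
- dropper_bottle: Small brown round bottle with a black cap, body 35 mm in diameter and 66 mm tall, cap 28 mm in diameter, 78 mm tall in all, 60 g, standing upright on the table. Origin: centre of its underside, z up.
- vial_a: One of two identical glass vials with tan contents and a white cap, 18 mm in diameter and 47 mm tall (cap: top 9 mm, 15.6 mm in diameter), 12 g, standing upright on the table. Either vial serves for either kit. Origin: centre of its underside, z up along the vial.
- vial_b: One of two identical glass vials with tan contents and a white cap, 18 mm in diameter and 47 mm tall (cap: top 9 mm, 15.6 mm in diameter), 12 g, standing upright on the table. Either vial serves for either kit. Origin: centre of its underside, z up along the vial.
- stopper_large: The larger of two red-brown rubber stoppers, standing on its narrow end: 33 mm in diameter at the top, tapering towards the foot, 28 mm tall, 18 g. Origin: centre of its underside, z up.
- stopper_small: The smaller rubber stopper, 24 mm in diameter at the top and 20 mm tall, standing on its narrow end among the stock. Not part of any kit. Origin: centre of its underside, z up.
- flask: Conical glass flask, 68 mm in diameter at the foot, 115 mm tall, loose. Not part of any kit. Origin: centre of its underside, z up.
- dish: Flat round petri dish with lid, 64 mm in diameter, 15 mm tall, loose. Not part of any kit. Origin: centre of its underside, z up.

How it is judged:
By the outcome, as a careful person would: the job done as asked, in the order asked, and still so for the second after the job is handed in, with the robot touching nothing.
It also fails if it takes over 128 s, if anything falls off the work surface, if the arm or the gripper's body presses on something with over 40 N, if the wrist force passes 120 N, or if a joint passes its speed limit or range.

### The arm

A 7-joint arm with a two-finger parallel gripper is mounted at the origin on the work surface; the furniture and walls round the work are solid. World frame = base frame: x ahead of the robot, y to its left, z up, the work surface at z = 0. Lengths are in mm, angles in degrees, forces in N, time in s.
With the tool pointing down it reaches from about 400 to 900 mm from the base axis. Payload 5.5 kg.
Tool frame: the origin (TCP) lies midway between the tips of the shut fingers; the grasp point (between the pads) lies manip.grip_point_offset behind it (manip.grip_point_offset is the distance from the TCP to the grasp point, in mm); z points along the fingers, y is the line along which they close (so a half turn about z gives the same grasp; the last joint's range is limited). The gripper opens to 85 mm and grips with 20 to 120 N. Pads are 22 mm wide; open, the fingers measure 114 mm over their backs; the gripper's body (76 mm by 85 mm) begins 54 mm behind the grasp point. The pads swing forward as they close: fully open they stand 13 mm farther back than shut.
Start: joints at [84.523, 28.699, -24.465, 88.831, 12.651, 65.22, -12.049], TCP at [228.281, -608.595, 231.31] pointing down, gripper open.
Joint ranges: [-164.97, 164.97], [-17.58, 116.51], [-87.97, 89.64], [11.32, 138.91], [-80.73, 260.73], [10.89, 115.49], [-147.41, 147.41]. Speed limits (degrees/s): [147.25, 147.25, 180, 180, 180, 180, 180].

### API

Orientations are given as [roll, pitch, yaw] about the fixed x, y, z axes, in that order (R = Rz(yaw) Ry(pitch) Rx(roll)).
In Python, from workcell import manip gives the robot as it stands.
- The arm moves only by the tool carry_out, never from a script. Its arguments are lists of equal length, an entry for each row: "jaw": the opening, from -1 (shut) to 1 (fully open); "linear": the shift along the tool's x, y, z in mm, a list of three; "twist": the turn, a rotation vector about the tool's x, y, z in rad, a list of three. In form: {"jaw": [jaw, ...], "linear": [[x, y, z], ...], "twist": [[ax, ay, az], ...]}. A call has 1 to 5 rows; each row shifts and turns the commanded pose from where the row before left it, along the tool's axes as they then stand; what a row does not reach is not made up. A row lasts 1/12 s, in which the tool goes at most 41.7 mm and 7.16 degrees, less where a joint would pass 70% of its speed; a pose out of reach is approached as far as the arm can. A call is refused whole if a number of a shift passes 41.7 or a number of a turn 0.125, either way. A call with a gripper value outside its range is refused whole. The fingers move at their own pace and stop on an object; the grip force is fixed at half the most. Time passes only in rows, so rows that do not move let the fingers close. It gives the time, the measured TCP pose, the force, the opening and the grip force at its end, in the units of the state.
- manip.observe(): the state, without advancing time (a new reading comes with each control period).
- manip.read_camera(name): name is "side" or "top"; returns (picture, depth): 420x560x3 uint8, red, green, blue; 420x560 float32, mm along the optical axis (not along the pixel's ray), 0 where there is no reading.
- manip.camera_params(name): a dict with "camera_matrix" (3x3 intrinsics, pixels), "k1" (the pictures are not rectified: a ray, as slopes to the right and down, at radius r is drawn at 1 + k1 r^2 times it, then the intrinsics apply), "R" (3x3) and "t" (3): a world point X has camera coordinates R X + t. Camera axes: x right, y down, z forward; pixel columns grow to the right and rows downward; lengths in mm; the calibration is good to about 2 mm. A picture is of the moment at which its call begins. camera_params takes no time and is no camera call.
- manip.sign_off(): hands the job in; it is judged then, once.
The state is a dict: "clock": time; "joint_pos": joint angles; "joint_velocities": joint speeds; "joint_torque": joint torques, N m; "eef_pos": TCP position; "tcp_rot": TCP orientation; "contact_force": force on the tool from outside, world axes, zero at the start; "moment": the same for the moment, N m; "width": opening from 0.0 (shut) to 1.0 (fully open); "finger_force": force on a finger pad.
Only numpy, scipy, OpenCV 4.12 (cv2) and the standard library are available. Lean on these libraries where they do the work, as an engineer would, in place of code of your own. Each camera call takes 0.05 s, during which the arm holds its last target. There are 200 camera calls.

## Working session

There is one attempt and no reset: what is moved stays moved. The work goes in short steps, Python scripts to look and compute and a tool call to move; the robot and the scene stay as the last step left them, time stands still between calls to the robot, and variables do not carry over. Pictures are saved under pics/ and viewed, at most 14 in all, crops included, and the job is handed in when it is done.

Besides the shell and the picture viewer there is one more tool, called by a JSON object that holds its "name" and its "arguments", one argument or row to a line. carry_out: Moves the arm, as the interface text tells. Its arguments: {"type":"object","properties":{"jaw":{"type":"array","items":{"type":"number"}},"linear":{"type":"array","items":{"type":"array","items":{"type":"number"}}},"twist":{"type":"array","items":{"type":"array","items":{"type":"number"}}}},"required":["jaw","linear","twist"]}

```bash
mkdir -p pics; ls
python3 - <<'E'
from workcell import manip
import cv2, numpy as np
print(manip.observe(), manip.grip_point_offset)
for n in("top","side"):
    p,d=manip.read_camera(n); cv2.imwrite(f"pics/{n}0.png",p[:,:,::-1]); np.savez(f"{n}0.npz",p=p,d=d)
    print(n,manip.camera_params(n))
E
```

```text
pics
{'clock': 0.0, 'joint_pos': array([ 84.52227875,  28.75527034, -24.45275585,  88.89138694,
        12.65318813,  65.21894063, -12.04960353]), 'joint_velocities': array([-0.0778951 , -0.01167337,  0.04077078,  0.00937731, -0.00637201,
        0.01178269, -0.01825276]), 'joint_torque': array([ 8.76546528e-04, -5.69513690e+01, -5.81615567e+00, -2.80939382e+01,
        1.06391960e-02,  1.18792680e-02, -1.76877990e-05]), 'eef_pos': array([ 227.95164506, -607.98401293,  230.24305682]), 'tcp_rot': array([-1.79888314e+02, -2.08188960e-03,  2.05612306e+01]), 'contact_force': array([-0.64959492,  0.3991164 , -0.43161106]), 'moment': array([-0.10405293, -0.03111646, -0.00552121]), 'finger_force': 0.0, 'width': 0.9968745931758689} 18.700000000000003
top {'camera_matrix': array([[385.07620956,   0.        , 286.33403463],
       [  0.        , 385.07620956, 203.98666665],
       [  0.        ,   0.        ,   1.        ]]), 'k1': 0.009915467814981318, 'R': array([[ 1.24308438e-03, -9.99831140e-01, -1.83343028e-02],
       [-9.96549973e-01,  2.82896660e-04, -8.29944072e-02],
       [ 8.29855795e-02,  1.83742180e-02, -9.96381344e-01]]), 't': array([   9.79589378,  550.14812401, 1128.81398505])}
side {'camera_matrix': array([[382.60974823,   0.        , 274.38192379],
       [  0.        , 382.60974823, 206.8149541 ],
       [  0.        ,   0.        ,   1.        ]]), 'k1': 0.012334431954056686, 'R': array([[-0.97873071, -0.20510025, -0.00448164],
       [-0.09384132,  0.4670198 , -0.87925327],
       [ 0.18242808, -0.86013162, -0.4763335 ]]), 't': array([551.87888312,  63.71425283, 964.71738122])}
```

View pics/top0.png

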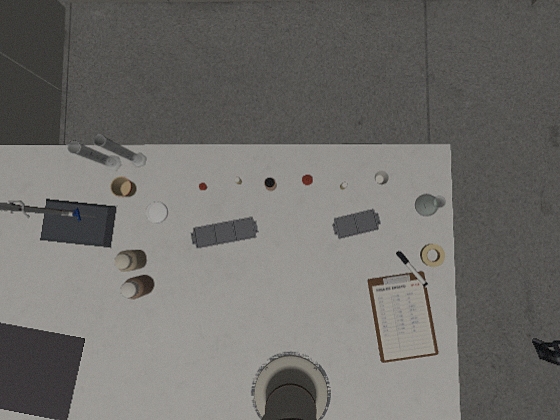

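View pics/side0.png

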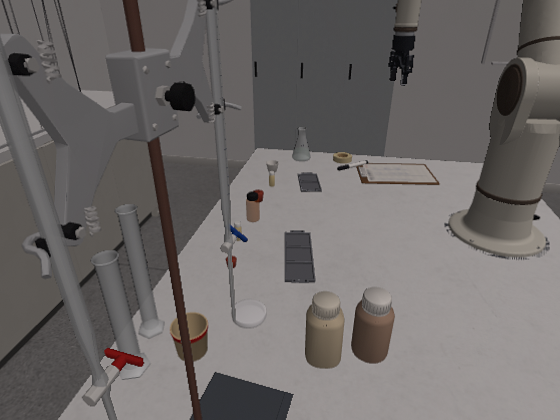

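The top view shows, left to right: the small stopper (203,186), a vial (238,180), the bottle (270,184), the large stopper (307,180), a vial (344,185) and the crucible (381,178). The three-compartment tray is at (225,232) and the two-compartment tray at (356,223). The flask (427,204) and the dish (157,212) lie outside them. The side view shows the same row and a clamp stand in the foreground.

```bash
cat > h.py <<'E'
import numpy as np, cv2
from workcell import manip
def ray(n,uv):
    c=manip.camera_params(n);K=c["camera_matrix"];uv=np.atleast_2d(np.float64(uv))
    dist=np.array([c["k1"],0,0,0.])
    s=cv2.undistortPoints(uv[:,None],K,dist)[:,0]
    R=c["R"];return -R.T@c["t"], np.c_[s,np.ones(len(s))]@R, s
def onplane(n,uv,z):
    o,d,_=ray(n,uv); return o+d*((z-o[2])/d[:,2])[:,None]
def cloud(n,d):
    v,u=np.mgrid[:d.shape[0],:d.shape[1]]
    o,r,_=ray(n,np.c_[u.ravel(),v.ravel()])
    return (o+r*d.ravel()[:,None]).reshape(*d.shape,3)
def snap(n,f=None):
    p,d=manip.read_camera(n)
    if f: np.savez(f+".npz",p=p,d=d)
    return p,d
E
python3 - <<'E'
from h import *
z=np.load("top0.npz");p,d=z["p"],z["d"];P=cloud("top",d)
print("table z",np.median(P[250:300,200:330,2]),P[250:300,200:330,2].std())
H=(P[...,2]>7).astype(np.uint8);H[:, :130]=0;H[:150]=0;H[260:]=0;H[:,450:]=0
n,L,S,C=cv2.connectedComponentsWithStats(H)
for i in range(1,n):
    if S[i,4]<8: continue
    m=L==i; zz=P[m][:,2]; top=m&(P[...,2]>np.percentile(zz,95)-6)
    v,u=np.nonzero(top)
    print(i,S[i],"ztop",np.percentile(zz,95).round(1),"topcent px",u.mean().round(1),v.mean().round(1),"xyz",P[top].mean(0).round(1),len(u))
hsv=cv2.cvtColor(p,cv2.COLOR_RGB2HSV)
for nm,(x0,x1,y0,y1) in dict(t3=(180,270,205,260),t2=(320,392,198,248)).items():
    g=p[y0:y1,x0:x1].max(2)<115
    n,L,S,C=cv2.connectedComponentsWithStats(g.astype(np.uint8));i=1+S[1:,4].argmax()
    ct=cv2.findContours((L==i).astype(np.uint8),0,2)[0][0].reshape(-1,2)+[x0,y0]
    w=onplane("top",ct,6)[:,:2]; r=cv2.minAreaRect(np.float32(w));print(nm,r,S[i])
big=cv2.resize(p[150:260,180:450],None,fx=2.9,fy=2.9,interpolation=cv2.INTER_CUBIC);cv2.imwrite("pics/crop0.png",cv2.convertScaleAbs(big[:,:,::-1],alpha=1.3))
E
```

```text
table z -0.2950498718397512 90.45189867587219
1 [130 150  16  16 146] ztop 90.2 topcent px 130.5 153.5 xyz [689.4 454.7  91.3] 15
43 [374 170  15  15 102] ztop 34.9 topcent px 383.2 175.5 xyz [ 622.5 -259.8  105.7] 31
49 [235 174   7  10  42] ztop 51.4 topcent px 237.1 177.9 xyz [602.8 134.3 187.7] 16
50 [302 174  11  11  97] ztop 31.5 topcent px 306.9 178.9 xyz [624.8 -51.6  28.7] 85
55 [264 177  13  14 136] ztop 80.8 topcent px 269.3 181.2 xyz [608.7  56.9  94.4] 68
60 [130 180   7  16  79] ztop 56.1 topcent px 130.3 186.0 xyz [600.6 467.8  54.8] 16
63 [199 182   8   8  53] ztop 22.2 topcent px 202.5 185.7 xyz [606.1 263.5  19.5] 45
64 [340 182   7   7  41] ztop 49.9 topcent px 344.0 183.7 xyz [ 607.6 -159.4   47.6] 19
80 [415 193  31  24 523] ztop 114.0 topcent px 439.4 201.3 xyz [ 547.6 -398.9  144.3] 69
90 [146 201  22  22 380] ztop 18.4 topcent px 156.3 211.8 xyz [526.9 402.   18.8] 318
107 [369 208   5   3   8] ztop 9.5 topcent px 371.2 209.1 xyz [ 535.7 -245.5    8.5] 8
108 [360 210   6   3   8] ztop 12.1 topcent px 362.6 211.1 xyz [ 529.7 -219.4    9.3] 8
111 [374 212   7  1
[... 673 characters left out ...]
3] 13
235 [215 241   4   5   8] ztop 9.5 topcent px 216.1 243.0 xyz [433.5 221.7   8.5] 8
251 [421 244  24  16 232] ztop 22.5 topcent px 432.7 251.4 xyz [ 411.4 -411.5   46.4] 170
253 [196 246   9   3  10] ztop 10.8 topcent px 200.2 247.1 xyz [421.2 269.4   9.1] 10
257 [130 250  17  10 151] ztop 98.0 topcent px 131.2 256.9 xyz [404.4 364.8 278.4] 12
259 [396 251  12   9  55] ztop 18.2 topcent px 400.7 255.7 xyz [ 398.7 -320.7   43.7] 40
t3 ((465.9791564941406, 198.5589141845703), (63.11819839477539, 203.23587036132812), 10.511466979980469) [  11   12   68   31 1344]
t2 ((493.02117919921875, -199.4073028564453), (63.5373649597168, 142.51678466796875), 13.281445503234863) [ 12  11  49  30 949]
```

View pics/crop0.png

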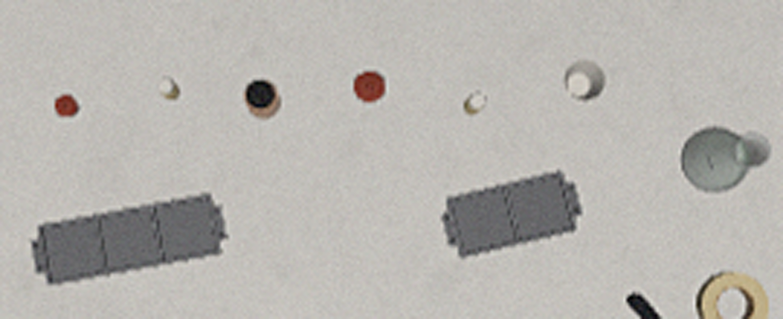

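The crop shows all things upright. Both trays have end lips, and their long axes run roughly along y, tilted 10–13°. I'll refine the positions robustly and check them against the side view.

Run:
```python
from h import *
z=np.load("top0.npz");p,d=z["p"],z["d"];P=cloud("top",d)
s=np.load("side0.npz");Q=cloud("side",s["d"])
G=dict(cruc=(622,-256,32,21.5),vb=(607,-159,47,8),va=(603,134,47,8),bot=(608,57,78,14),sl=(624,-51,28,16.5),ss=(606,263,20,12))
hsv=cv2.cvtColor(p,cv2.COLOR_RGB2HSV)
for k,(x,y,h,r) in G.items():
    o=[]
    for C in(P,Q):
        near=np.hypot(C[...,0]-x,C[...,1]-y)<r+18
        t=C[near&(abs(C[...,2]-h)<(6 if k!='cruc' else 9))][:,:2]
        a=C[near&(C[...,2]>8)&(C[...,2]<h+9)]
        o+= [len(t),np.median(t,0).round(1) if len(t) else 0,((np.percentile(a[:,:2],97,0)+np.percentile(a[:,:2],3,0))/2).round(1)]
    # blob: pixels above 7mm, enclosing
    print(k,*o)
red=((hsv[...,1]>120)&((hsv[...,0]<12)|(hsv[...,0]>168))).astype(np.uint8);red[:150]=0;red[260:]=0
n,L,S,C=cv2.connectedComponentsWithStats(red)
for i in range(1,n):
    if S[i,4]>20: print("red",C[i],S[i],onplane("top",C[i],24).round(1))
blk=(p.max(2)<60).astype(np.uint8);m=np.zeros_like(blk);m[170:200,255:285]=1
v,u=np.nonzero(blk&m);print("cap",len(u),onplane("top",[u.mean(),v.mean()],78).round(1))
# flood-free shading mask: deviation from local table colour
bg=cv2.medianBlur(p,51).astype(int);dev=(abs(p.astype(int)-bg).max(2)>22)
for k,(u0,u1,v0,v1) in dict(cruc=(370,395,165,192),vb=(335,352,176,194),va=(230,247,170,190)).items():
    v,u=np.nonzero(dev[v0:v1,u0:u1]);print(k,len(u),u.min()+u0,u.max()+u0,v.min()+v0,v.max()+v0, u.mean()+u0,v.mean()+v0)
print("cruc rim",onplane("top",[382,177.5],32).round(1),"cam",ray("top",[0,0])[0])
```

```text
cruc 49 [ 638.9 -281.4] [ 630.6 -272.6] 76 [ 629.2 -272.3] [ 628.3 -269. ]
vb 21 [ 606.9 -159.4] [ 605.9 -158.9] 18 [ 606.2 -154. ] [ 605.8 -154.3]
va 6 [619.8 152.3] [619.2 151.9] 2 [616.6 156. ] [615.5 156.1]
bot 76 [611.5  58.7] [608.7  56.9] 70 [608.9  66.5] [608.5  66.9]
sl 96 [624.8 -51.8] [624.6 -51.7] 44 [618.2 -49.3] [620.1 -48.1]
ss 52 [606.5 263.9] [606.7 263.6] 44 [599.8 268.9] [604.7 265.9]
red [306.80519481 179.48051948] [302 175  10  10  77] [[623.8 -51.3  24. ]]
red [202.24324324 186.18918919] [199 183   7   7  37] [[603.9 263.3  24. ]]
cap 73 [[608.7  58.1  78. ]]
cruc 97 375 388 171 184 382.55670103092785 176.8041237113402
vb 22 340 347 183 189 342.1363636363636 186.54545454545453
va 24 236 241 177 184 239.16666666666666 181.45833333333334
cruc rim [[ 628.2 -274.1   32. ]] cam [ 454.56263823  -11.10246965 1170.56801332]
```

Run:
```python
from h import *
z=np.load("top0.npz");p=z["p"]
c=lambda im,a,b,x,y,f:cv2.resize(im[b:y,a:x],None,fx=f,fy=f,interpolation=cv2.INTER_NEAREST)
A=c(p,365,168,395,193,12);B=c(p,332,174,356,194,12);D=c(p,226,172,250,192,12)
W=np.zeros((300,800,3),np.uint8);W[:300,:360]=A[:300,:360]
W2=np.zeros((560,660,3),np.uint8);W2[:300,:360]=A;W2[300:540,:288]=B;W2[300:540,300:588]=D
cv2.imwrite("pics/z0.png",W2[:,:,::-1])
```

```text
(no output)
```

View pics/z0.png

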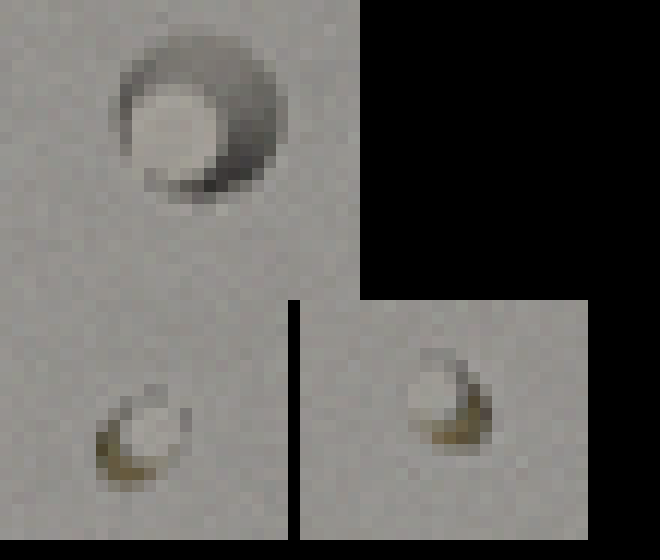

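The zoom shows the crucible rim centred near pixel (381.5,177). The caps are at about (344.3,184.5) for vial b and (236.5,179.5) for vial a. The two views agree once the bias towards the near faces is allowed for:

| Thing | x, y (mm) |
|---|---|
| Crucible | (629,-272.5) |
| Vial b | (607,-159) |
| Vial a | (619,152) |
| Bottle | (608.7,58) |
| Large stopper | (624,-51.4) |

Next is a planner that turns targets into tool-axis rows.

```bash
cat > plan.py <<'E'
import sys, numpy as np
from scipy.spatial.transform import Rotation as Ro
from workcell import manip
# usage: plan.py yaw  x y z  [x y z ...]   waypoints; the turn is spread over the first leg
s=manip.observe();pos=np.array(s["eef_pos"]);rot=Ro.from_euler("xyz",s["tcp_rot"],degrees=True)
yaw=float(sys.argv[1]);W=np.float64(sys.argv[2:]).reshape(-1,3);goal=Ro.from_euler("xyz",[180,0,yaw],degrees=True)
print(pos.round(1),s["tcp_rot"].round(2),"w",round(s["width"],3),"F",s["contact_force"].round(1),"t",round(s["clock"],1))
for w in W:
    rv=(rot.inv()*goal).as_rotvec();D=w-pos
    n=int(max(np.ceil(np.linalg.norm(D)/36),np.ceil(np.abs(rv).max()/.12),1))
    st=Ro.from_rotvec(rv/n);lin=[]
    for i in range(n):
        l=rot.inv().apply((w-pos)/(n-i)).round(1);lin.append(l.tolist());pos=pos+rot.apply(l);rot=rot*st
    print("to",w,"n",n,"twist",(rv/n).round(4).tolist())
    for i in range(0,n,5): print("  ",lin[i:i+5])
E
python3 plan.py 103.3 629 -272.5 230 629 -272.5 70; python3 -c "
from h import *
for q,z in(((344.3,184.5),47),((236.5,179.5),47),((381.5,177),32)):print(onplane('top',q,z).round(1))"
```

```text
[ 228.  -608.   230.4] [-179.9    -0.     20.56] w 0.998 F [-0.6 -0.6  0.5] t 0.1
to [ 629.  -272.5  230. ] n 15 twist [-0.0001, -0.0001, -0.0963]
   [[32.9, -11.6, 0.0], [33.8, -8.3, 0.0], [34.5, -5.0, 0.0], [34.8, -1.7, 0.0], [34.8, 1.6, 0.0]]
   [[34.5, 5.0, 0.0], [33.9, 8.3, 0.1], [32.9, 11.5, 0.0], [31.7, 14.6, 0.0], [30.1, 17.6, 0.1]]
   [[28.3, 20.4, 0.0], [26.2, 23.0, 0.1], [23.8, 25.4, 0.0], [21.3, 27.6, 0.1], [18.6, 29.5, 0.0]]
to [ 629.  -272.5   70. ] n 5 twist [0.0, -0.0, 0.0]
   [[-0.0, -0.0, 32.0], [-0.0, -0.0, 32.0], [-0.0, -0.0, 32.0], [-0.0, -0.0, 32.0], [-0.0, -0.0, 32.0]]
[[ 605.4 -160.3   47. ]]
[[620.7 156.8  47. ]]
[[ 629.7 -272.6   32. ]]
```

{"name": "carry_out", "arguments": {
  "jaw": [1, 1, 1, 1, 1],
  "linear": [
    [33, -11.6, 0],
    [34, -8, 0],
    [34.5, -5, 0],
    [35, -1.7, 0],
    [35, 1.6, 0]
  ],
  "twist": [
    [0, 0, -0.096],
    [0, 0, -0.096],
    [0, 0, -0.096],
    [0, 0, -0.096],
    [0, 0, -0.096]
  ]
}}

```text
clock: 0.52
eef_pos: [363.4, -495.4, 230.9]
tcp_rot: [-180.0, -0.0, 48.3]
contact_force: [0.5, -0.2, -0.5]
width: 1.001
finger_force: 0.0
```

{"name": "carry_out", "arguments": {
  "jaw": [1, 1, 1, 1, 1],
  "linear": [
    [34.5, 5, 0],
    [34, 8, 0],
    [33, 11.5, 0],
    [31.7, 14.6, 0],
    [30, 17.6, 0]
  ],
  "twist": [
    [0, 0, -0.096],
    [0, 0, -0.096],
    [0, 0, -0.096],
    [0, 0, -0.096],
    [0, 0, -0.096]
  ]
}}

```text
clock: 0.93
eef_pos: [497.2, -383.6, 231.0]
tcp_rot: [-180.0, -0.0, 75.8]
contact_force: [0.4, -0.0, -0.9]
width: 1.001
finger_force: 0.0
```

{"name": "carry_out", "arguments": {
  "jaw": [1, 1, 1, 1, 1],
  "linear": [
    [28, 20.4, 0],
    [26, 23, 0],
    [24, 25.4, 0],
    [21, 27.6, 0],
    [18.6, 29.5, 0]
  ],
  "twist": [
    [0, 0, -0.096],
    [0, 0, -0.096],
    [0, 0, -0.096],
    [0, 0, -0.096],
    [0, 0, -0.096]
  ]
}}

```text
clock: 1.35
eef_pos: [631.1, -273.1, 230.7]
tcp_rot: [-180.0, -0.0, 103.3]
contact_force: [0.1, -0.0, 0.7]
width: 1.005
finger_force: 0.0
```

{"name": "carry_out", "arguments": {
  "jaw": [1, 1, 1, 1, 1],
  "linear": [
    [0, 0, 30],
    [0, 0, 30],
    [0, 0, 30],
    [0, 0, 30],
    [0, 0, 20]
  ],
  "twist": [
    [0, 0, 0],
    [0, 0, 0],
    [0, 0, 0],
    [0, 0, 0],
    [0, 0, 0]
  ]
}}

```text
clock: 1.77
eef_pos: [628.3, -273.5, 87.3]
tcp_rot: [-179.8, -0.1, 103.1]
contact_force: [-0.4, -0.1, 0.3]
width: 1.0
finger_force: 0.0
```

```bash
python3 plan.py 103.3 629 -272.5 70 629 -272.5 5; python3 -c "
from h import *
P=cloud('top',np.load('top0.npz')['d']);Q=cloud('side',np.load('side0.npz')['d'])
for C in(P,Q):
  m=(np.hypot(C[...,0]-620,C[...,1]-156)<25)&(abs(C[...,2]-47)<6);print(m.sum(),np.median(C[m],0))"
```

```text
[ 628.3 -273.5   87.3] [-1.7978e+02 -1.4000e-01  1.0308e+02] w 1.0 F [-0.4 -0.1  0.3] t 1.8
to [ 629.  -272.5   70. ] n 1 twist [-0.0038, -0.0024, -0.0038]
   [[0.8, 1.0, 17.3]]
to [ 629.  -272.5    5. ] n 2 twist [0.0, -0.0, 0.0]
   [[0.0, -0.0, 32.5], [0.0, -0.0, 32.5]]
23 [622.4422562  155.44578677  45.79792646]
35 [620.86766725 161.27831964  47.46963407]
```

{"name": "carry_out", "arguments": {
  "jaw": [1, 1, 1, 1, 1],
  "linear": [
    [0, 0, 30],
    [0, 0, 30],
    [0, 0, 15],
    [0, 0, 0],
    [0, 0, 0]
  ],
  "twist": [
    [0, 0, 0],
    [0, 0, 0],
    [0, 0, 0],
    [0, 0, 0],
    [0, 0, 0]
  ]
}}

```text
clock: 2.18
eef_pos: [629.9, -273.6, 15.7]
tcp_rot: [-179.9, -0.1, 103.1]
contact_force: [0.4, -0.5, 0.2]
width: 1.002
finger_force: 0.0
```

```bash
python3 plan.py 103.3 629 -272.5 5;python3 - <<'E'
from h import *
p,d=snap("top","top1");cv2.imwrite("pics/c1.png",cv2.resize(p[140:240,330:450],None,fx=5,fy=5)[:,:,::-1])
E
```

```text
[ 629.9 -273.6   15.7] [-1.7993e+02 -8.0000e-02  1.0307e+02] w 1.002 F [ 0.4 -0.5  0.2] t 2.2
to [ 629.  -272.5    5. ] n 1 twist [-0.0012, -0.0014, -0.0041]
   [[1.3, -0.6, 10.7]]
```

View pics/c1.png

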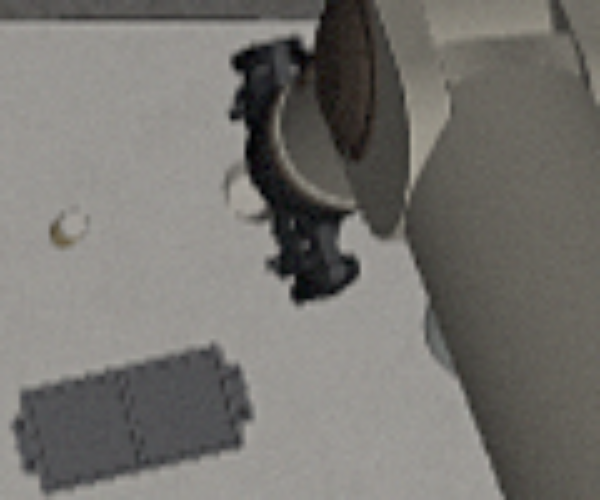

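The gripper straddles the crucible, whose rim shows at about (245,190) in the crop. I'll lower and close.

{"name": "carry_out", "arguments": {
  "jaw": [1, 1, -1, -1, -1],
  "linear": [
    [1, -0.5, 10.5],
    [0, 0, 0],
    [0, 0, 0],
    [0, 0, 0],
    [0, 0, 0]
  ],
  "twist": [
    [0, 0, -0.004],
    [0, 0, 0],
    [0, 0, 0],
    [0, 0, 0],
    [0, 0, 0]
  ]
}}

```text
clock: 2.65
eef_pos: [630.1, -273.4, 6.5]
tcp_rot: [180.0, 0.0, 103.3]
contact_force: [0.1, 0.0, 0.2]
width: 0.604
finger_force: 0.0
```

{"name": "carry_out", "arguments": {
  "jaw": [-1, -1, -1, -1, -1],
  "linear": [
    [0, 0, 0],
    [0, 0, 0],
    [0, 0, 0],
    [0, 0, 0],
    [0, 0, 0]
  ],
  "twist": [
    [0, 0, 0],
    [0, 0, 0],
    [0, 0, 0],
    [0, 0, 0],
    [0, 0, 0]
  ]
}}

```text
clock: 3.07
eef_pos: [630.2, -273.4, 6.9]
tcp_rot: [180.0, 0.1, 103.3]
contact_force: [-1.1, 0.2, 5.9]
width: 0.455
finger_force: 59.6
```

{"name": "carry_out", "arguments": {
  "jaw": [-1, -1, -1, -1, -1],
  "linear": [
    [0, 0, -10],
    [0, 0, -20],
    [0, 0, -20],
    [0, 0, 0],
    [0, 0, 0]
  ],
  "twist": [
    [0, 0, 0],
    [0, 0, 0],
    [0, 0, 0],
    [0, 0, 0],
    [0, 0, 0]
  ]
}}

```text
clock: 3.48
eef_pos: [630.9, -273.5, 57.7]
tcp_rot: [179.9, 0.1, 103.3]
contact_force: [-0.6, 0.7, -0.6]
width: 0.451
finger_force: 60.3
```

```bash
python3 plan.py 103.3 500 -228.6 55 500 -228.6 9;python3 - <<'E'
from h import *
p,d=snap("side","side1");cv2.imwrite("pics/s1.png",cv2.resize(p[110:230,210:350],None,fx=5,fy=5)[:,:,::-1])
E
```

```text
[ 630.9 -273.5   57.7] [1.7986e+02 1.1000e-01 1.0329e+02] w 0.451 F [-0.6  0.7 -0.6] t 3.5
to [ 500.  -228.6   55. ] n 4 twist [0.0006, 0.0005, -0.0]
   [[18.5, -29.3, 0.6], [18.4, -29.2, 0.6], [18.5, -29.3, 0.6], [18.4, -29.2, 0.7]]
to [ 500.  -228.6    9. ] n 2 twist [-0.0, -0.0, -0.0]
   [[0.0, -0.0, 23.0], [0.0, -0.0, 23.0]]
```

View pics/s1.png

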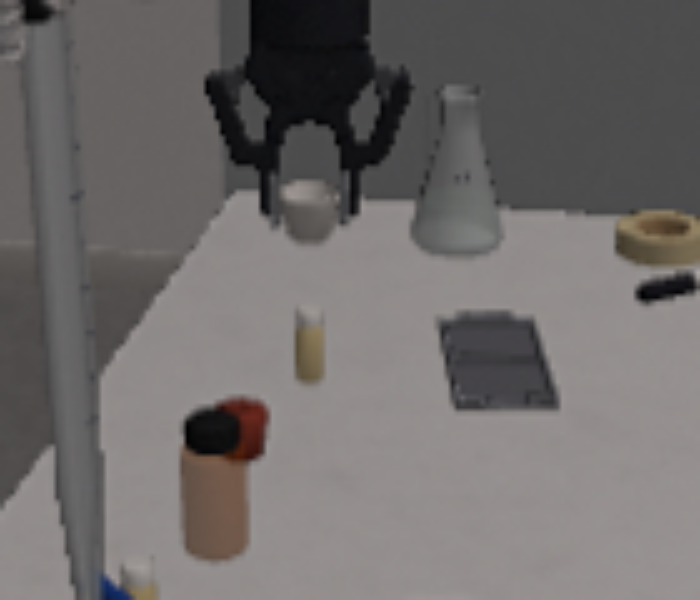

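The crucible hangs upright in the pads at (308,210), clear of the flask. Moving it to the right-hand compartment of tray_two.

{"name": "carry_out", "arguments": {
  "jaw": [-1, -1, -1, -1, -1],
  "linear": [
    [18.5, -29.3, 0],
    [18.5, -29.3, 0],
    [18.5, -29.3, 0],
    [18.5, -29, 0],
    [0, 0, 0]
  ],
  "twist": [
    [0, 0, 0],
    [0, 0, 0],
    [0, 0, 0],
    [0, 0, 0],
    [0, 0, 0]
  ]
}}

```text
clock: 3.95
eef_pos: [488.8, -224.9, 52.9]
tcp_rot: [-179.3, -0.3, 103.4]
contact_force: [-0.9, 0.5, -1.0]
width: 0.453
finger_force: 60.4
```

{"name": "carry_out", "arguments": {
  "jaw": [-1, -1, -1, -1, -1],
  "linear": [
    [0, 0, 18],
    [0, 0, 18],
    [0, 0, 6],
    [0, 0, 0],
    [0, 0, 0]
  ],
  "twist": [
    [0, 0, 0],
    [0, 0, 0],
    [0, 0, 0],
    [0, 0, 0],
    [0, 0, 0]
  ]
}}

```text
clock: 4.37
eef_pos: [498.7, -227.5, 13.3]
tcp_rot: [-179.9, -0.1, 103.3]
contact_force: [-0.4, 0.1, -0.5]
width: 0.451
finger_force: 60.4
```

```bash
python3 plan.py 103.3 500 -228.6 10
```

```text
[ 498.7 -227.5   13.3] [-1.7995e+02 -8.0000e-02  1.0331e+02] w 0.451 F [-0.4  0.1 -0.5] t 4.4
to [ 500.  -228.6   10. ] n 1 twist [-0.0009, -0.0013, 0.0002]
   [[-1.3, 1.1, 3.3]]
```

{"name": "carry_out", "arguments": {
  "jaw": [-1, -1, -1, -1, 1],
  "linear": [
    [-1, 1, 2],
    [0, 0, 1],
    [0, 0, 0.5],
    [0, 0, 0],
    [0, 0, 0]
  ],
  "twist": [
    [0, 0, 0],
    [0, 0, 0],
    [0, 0, 0],
    [0, 0, 0],
    [0, 0, 0]
  ]
}}

```text
clock: 4.78
eef_pos: [500.3, -228.9, 10.6]
tcp_rot: [180.0, 0.0, 103.3]
contact_force: [-0.9, -0.4, -0.1]
width: 0.576
finger_force: 0.0
```

{"name": "carry_out", "arguments": {
  "jaw": [1, 1, 1, 1, 1],
  "linear": [
    [0, 0, 0],
    [0, 0, 0],
    [0, 0, 0],
    [0, 0, -30],
    [0, 0, -30]
  ],
  "twist": [
    [0, 0, 0],
    [0, 0, 0],
    [0, 0, 0],
    [0, 0, 0],
    [0, 0, 0]
  ]
}}

```text
clock: 5.2
eef_pos: [498.4, -227.8, 69.4]
tcp_rot: [-179.8, -0.2, 103.3]
contact_force: [1.1, 0.0, 0.3]
width: 1.001
finger_force: 0.0
```

```bash
python3 plan.py 103.3 606.2 -159.7 80 606.2 -159.7 12
```

```text
[ 498.4 -227.8   69.4] [-179.82   -0.19  103.32] w 1.001 F [1.1 0.  0.3] t 5.2
to [ 606.2 -159.7   80. ] n 4 twist [-0.0008, -0.0008, 0.0001]
   [[10.4, 30.1, -2.7], [10.4, 30.1, -2.7], [10.4, 30.2, -2.7], [10.3, 30.1, -2.6]]
to [ 606.2 -159.7   12. ] n 2 twist [0.0, 0.0, -0.0]
   [[0.0, 0.0, 34.0], [0.0, 0.0, 34.0]]
```

{"name": "carry_out", "arguments": {
  "jaw": [1, 1, 1, 1, 1],
  "linear": [
    [10.4, 30, -3],
    [10.4, 30, -3],
    [10.4, 30, -3],
    [10.4, 30, -2],
    [0, 0, 0]
  ],
  "twist": [
    [0, 0, 0],
    [0, 0, 0],
    [0, 0, 0],
    [0, 0, 0],
    [0, 0, 0]
  ]
}}

```text
clock: 5.62
eef_pos: [613.4, -154.2, 83.3]
tcp_rot: [179.5, -0.1, 103.6]
contact_force: [0.6, 0.4, -0.1]
width: 0.995
finger_force: 0.0
```

{"name": "carry_out", "arguments": {
  "jaw": [1, 1, 1, 1, 1],
  "linear": [
    [0, 0, 30],
    [0, 0, 25],
    [0, 0, 12],
    [0, 0, 0],
    [0, 0, 0]
  ],
  "twist": [
    [0, 0, 0],
    [0, 0, 0],
    [0, 0, 0],
    [0, 0, 0],
    [0, 0, 0]
  ]
}}

```text
clock: 6.03
eef_pos: [606.8, -160.5, 14.0]
tcp_rot: [-179.9, -0.1, 103.3]
contact_force: [-0.7, -0.4, 0.7]
width: 1.003
finger_force: 0.0
```

```bash
python3 plan.py 103.3 606.2 -159.7 10;python3 - <<'E'
from h import *
p,d=snap("top","top2");q,_=snap("side","side2")
a=cv2.resize(p[150:250,320:420],None,fx=4,fy=4);b=cv2.resize(q[130:230,230:330],None,fx=4,fy=4)
cv2.imwrite("pics/c2.png",np.hstack([a,b])[:,:,::-1])
E
```

```text
[ 606.8 -160.5   14. ] [-1.7994e+02 -6.0000e-02  1.0330e+02] w 1.003 F [-0.7 -0.4  0.7] t 6.0
to [ 606.2 -159.7   10. ] n 1 twist [-0.0011, -0.001, -0.0]
   [[0.9, -0.4, 4.0]]
```

View pics/c2.png

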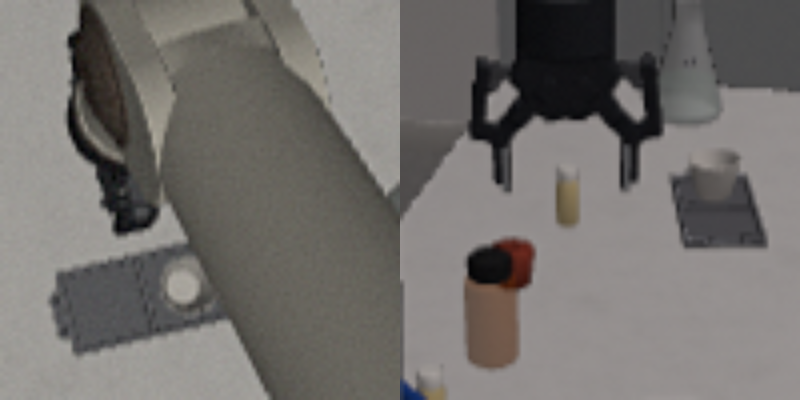

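The crucible stands in the far compartment, at (185,285) in the top crop. The vial is centred between the fingers in the side crop. I'll close and lift.

{"name": "carry_out", "arguments": {
  "jaw": [1, -1, -1, -1, -1],
  "linear": [
    [0.5, 0, 4],
    [0, 0, 0],
    [0, 0, 0],
    [0, 0, 0],
    [0, 0, 0]
  ],
  "twist": [
    [0, 0, 0],
    [0, 0, 0],
    [0, 0, 0],
    [0, 0, 0],
    [0, 0, 0]
  ]
}}

```text
clock: 6.55
eef_pos: [607.4, -160.3, 10.7]
tcp_rot: [180.0, 0.0, 103.3]
contact_force: [0.4, -0.5, -0.8]
width: 0.45
finger_force: 0.0
```

{"name": "carry_out", "arguments": {
  "jaw": [-1, -1, -1, -1, -1],
  "linear": [
    [0, 0, 0],
    [0, 0, 0],
    [0, 0, 0],
    [0, 0, 0],
    [0, 0, 0]
  ],
  "twist": [
    [0, 0, 0],
    [0, 0, 0],
    [0, 0, 0],
    [0, 0, 0],
    [0, 0, 0]
  ]
}}

```text
clock: 6.97
eef_pos: [607.5, -160.2, 10.6]
tcp_rot: [180.0, 0.0, 103.3]
contact_force: [-0.2, 0.1, 3.1]
width: 0.186
finger_force: 58.6
```

{"name": "carry_out", "arguments": {
  "jaw": [-1, -1, -1, -1, -1],
  "linear": [
    [0, 0, 0],
    [0, 0, -10],
    [0, 0, -20],
    [0, 0, -20],
    [0, 0, 0]
  ],
  "twist": [
    [0, 0, 0],
    [0, 0, 0],
    [0, 0, 0],
    [0, 0, 0],
    [0, 0, 0]
  ]
}}

```text
clock: 7.38
eef_pos: [609.8, -160.2, 64.4]
tcp_rot: [179.7, 0.1, 103.3]
contact_force: [1.3, -0.2, 0.9]
width: 0.188
finger_force: 58.5
```

```bash
python3 plan.py 103.3 486.1 -170.2 60 486.1 -170.2 13.5
```

```text
[ 609.8 -160.2   64.4] [1.7971e+02 1.3000e-01 1.0330e+02] w 0.188 F [ 1.3 -0.2  0.9] t 7.4
to [ 486.1 -170.2   60. ] n 4 twist [0.0012, 0.0005, 0.0]
   [[4.7, -30.7, 0.9], [4.7, -30.7, 1.0], [4.6, -30.6, 1.0], [4.7, -30.7, 1.1]]
to [ 486.1 -170.2   13.5] n 2 twist [-0.0, -0.0, 0.0]
   [[-0.0, 0.0, 23.2], [-0.0, 0.0, 23.3]]
```

{"name": "carry_out", "arguments": {
  "jaw": [-1, -1, -1, -1, -1],
  "linear": [
    [4.5, -30, 0],
    [4.5, -30, 0],
    [4.5, -30, 0],
    [4.5, -30.2, 0],
    [0, 0, 0]
  ],
  "twist": [
    [0, 0, 0],
    [0, 0, 0],
    [0, 0, 0],
    [0, 0, 0],
    [0, 0, 0]
  ]
}}

```text
clock: 7.8
eef_pos: [477.9, -171.3, 58.8]
tcp_rot: [-179.5, -0.1, 103.2]
contact_force: [-0.9, 0.3, -0.3]
width: 0.189
finger_force: 58.6
```

{"name": "carry_out", "arguments": {
  "jaw": [-1, -1, -1, -1, -1],
  "linear": [
    [0, 0, 18],
    [0, 0, 18],
    [0, 0, 6],
    [0, 0, 0],
    [0, 0, 0]
  ],
  "twist": [
    [0, 0, 0],
    [0, 0, 0],
    [0, 0, 0],
    [0, 0, 0],
    [0, 0, 0]
  ]
}}

```text
clock: 8.22
eef_pos: [486.1, -169.9, 18.3]
tcp_rot: [-180.0, -0.0, 103.3]
contact_force: [0.1, -0.4, -0.4]
width: 0.188
finger_force: 58.6
```

```bash
python3 plan.py 103.3 486.1 -170.2 14;python3 - <<'E'
from h import *
q,_=snap("side","side3")
cv2.imwrite("pics/s3.png",cv2.resize(q[120:220,250:350],None,fx=5,fy=5)[:,:,::-1])
E
```

```text
[ 486.1 -169.9   18.3] [-1.7998e+02 -4.0000e-02  1.0332e+02] w 0.188 F [ 0.1 -0.4 -0.4] t 8.2
to [ 486.1 -170.2   14. ] n 1 twist [-0.0004, -0.0007, 0.0004]
   [[-0.3, -0.1, 4.3]]
```

View pics/s3.png

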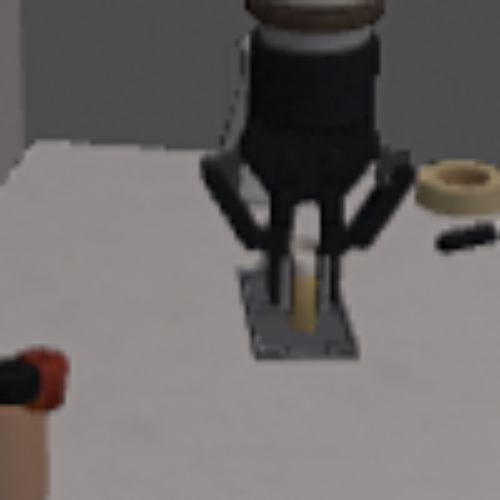

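The vial is upright over the near compartment at (303,300). I'll lower it and release.

{"name": "carry_out", "arguments": {
  "jaw": [-1, -1, -1, -1, 1],
  "linear": [
    [0, 0, 3],
    [0, 0, 1],
    [0, 0, 0.3],
    [0, 0, 0],
    [0, 0, 0]
  ],
  "twist": [
    [0, 0, 0],
    [0, 0, 0],
    [0, 0, 0],
    [0, 0, 0],
    [0, 0, 0]
  ]
}}

```text
clock: 8.68
eef_pos: [486.2, -170.4, 14.2]
tcp_rot: [180.0, 0.0, 103.3]
contact_force: [0.3, 0.4, -0.3]
width: 0.319
finger_force: 0.0
```

{"name": "carry_out", "arguments": {
  "jaw": [1, 1, 1, 1, 1],
  "linear": [
    [0, 0, 0],
    [0, 0, 0],
    [0, 0, 0],
    [0, 0, -25],
    [0, 0, -40]
  ],
  "twist": [
    [0, 0, 0],
    [0, 0, 0],
    [0, 0, 0],
    [0, 0, 0],
    [0, 0, 0]
  ]
}}

```text
clock: 9.1
eef_pos: [482.9, -169.3, 76.6]
tcp_rot: [-179.7, -0.3, 103.3]
contact_force: [1.0, -0.8, -0.0]
width: 0.999
finger_force: 0.0
```

```bash
python3 plan.py 100.5 624 -51.4 80 624 -51.4 4
```

```text
[ 482.9 -169.3   76.6] [-179.66   -0.29  103.31] w 0.999 F [ 1.  -0.8 -0. ] t 9.1
to [624.  -51.4  80. ] n 6 twist [-0.001, -0.0008, 0.0082]
   [[13.7, 27.4, -0.7], [13.9, 27.3, -0.6], [14.2, 27.2, -0.6], [14.4, 27.0, -0.6], [14.6, 27.0, -0.6]]
   [[14.8, 26.8, -0.6]]
to [624.  -51.4   4. ] n 3 twist [0.0, 0.0, -0.0]
   [[0.0, -0.0, 25.3], [0.0, -0.0, 25.3], [0.0, -0.0, 25.4]]
```

{"name": "carry_out", "arguments": {
  "jaw": [1, 1, 1, 1, 1],
  "linear": [
    [13.6, 26.8, 0],
    [13.8, 26.8, 0],
    [14.1, 26.6, 0],
    [14.4, 26.5, 0],
    [14.5, 26.5, 0]
  ],
  "twist": [
    [0, 0, 0.008],
    [0, 0, 0.008],
    [0, 0, 0.008],
    [0, 0, 0.008],
    [0, 0, 0.008]
  ]
}}

```text
clock: 9.52
eef_pos: [602.0, -72.4, 79.1]
tcp_rot: [180.0, 0.0, 100.9]
contact_force: [-0.0, -1.0, 0.6]
width: 0.999
finger_force: 0.0
```

{"name": "carry_out", "arguments": {
  "jaw": [1, 1, 1, 1, 1],
  "linear": [
    [14.7, 26.3, 0],
    [0, 0, 20],
    [0, 0, 20],
    [0, 0, 15],
    [0, 0, 0]
  ],
  "twist": [
    [0, 0, 0.008],
    [0, 0, 0],
    [0, 0, 0],
    [0, 0, 0],
    [0, 0, 0]
  ]
}}

```text
clock: 9.93
eef_pos: [621.1, -53.8, 20.3]
tcp_rot: [-179.7, -0.1, 100.5]
contact_force: [-0.1, 0.0, -0.4]
width: 0.996
finger_force: 0.0
```

```bash
python3 plan.py 100.5 624 -51.4 4
```

```text
[621.1 -53.8  20.3] [-1.7965e+02 -7.0000e-02  1.0055e+02] w 0.996 F [-0.1  0.  -0.4] t 9.9
to [624.  -51.4   4. ] n 1 twist [-0.0061, -0.0013, 0.0009]
   [[1.8, 3.4, 16.3]]
```

{"name": "carry_out", "arguments": {
  "jaw": [1, 1, 1, 1, 1],
  "linear": [
    [1, 1, 8],
    [0, 0, 8],
    [0, 0, 2],
    [0, 0, 0],
    [0, 0, 0]
  ],
  "twist": [
    [0, 0, 0],
    [0, 0, 0],
    [0, 0, 0],
    [0, 0, 0],
    [0, 0, 0]
  ]
}}

```text
clock: 10.35
eef_pos: [625.2, -52.6, 6.5]
tcp_rot: [180.0, 0.0, 100.5]
contact_force: [-0.1, -0.2, 0.4]
width: 1.001
finger_force: 0.0
```

```bash
python3 plan.py 100.5 624 -51.4 4
```

```text
[625.2 -52.6   6.5] [1.7997e+02 1.0000e-02 1.0052e+02] w 1.001 F [-0.1 -0.2  0.4] t 10.3
to [624.  -51.4   4. ] n 1 twist [0.0005, 0.0002, 0.0004]
   [[1.4, -0.9, 2.5]]
```

{"name": "carry_out", "arguments": {
  "jaw": [1, -1, -1, -1, -1],
  "linear": [
    [1.4, -0.9, 2.5],
    [0, 0, 0],
    [0, 0, 0],
    [0, 0, 0],
    [0, 0, 0]
  ],
  "twist": [
    [0, 0, 0],
    [0, 0, 0],
    [0, 0, 0],
    [0, 0, 0],
    [0, 0, 0]
  ]
}}

```text
clock: 10.77
eef_pos: [624.0, -51.2, 3.7]
tcp_rot: [180.0, 0.0, 100.5]
contact_force: [0.2, 0.0, -0.0]
width: 0.455
finger_force: 0.0
```

{"name": "carry_out", "arguments": {
  "jaw": [-1, -1, -1, -1, -1],
  "linear": [
    [0, 0, 0],
    [0, 0, 0],
    [0, 0, 0],
    [0, 0, 0],
    [0, 0, 0]
  ],
  "twist": [
    [0, 0, 0],
    [0, 0, 0],
    [0, 0, 0],
    [0, 0, 0],
    [0, 0, 0]
  ]
}}

```text
clock: 11.18
eef_pos: [624.0, -51.2, 4.0]
tcp_rot: [180.0, 0.0, 100.5]
contact_force: [-1.8, 0.2, 5.6]
width: 0.347
finger_force: 59.0
```

{"name": "carry_out", "arguments": {
  "jaw": [-1, -1, -1, -1, -1],
  "linear": [
    [0, 0, -10],
    [0, 0, -20],
    [0, 0, -20],
    [0, 0, 0],
    [0, 0, 0]
  ],
  "twist": [
    [0, 0, 0],
    [0, 0, 0],
    [0, 0, 0],
    [0, 0, 0],
    [0, 0, 0]
  ]
}}

```text
clock: 11.6
eef_pos: [625.0, -51.2, 55.1]
tcp_rot: [179.8, 0.0, 100.5]
contact_force: [-0.4, 0.2, -0.5]
width: 0.347
finger_force: 59.2
```

```bash
python3 plan.py 100.5 476.9 139.5 130;python3 - <<'E'
from h import *
q,_=snap("side","side4")
cv2.imwrite("pics/s4.png",cv2.resize(q[120:240,220:340],None,fx=5,fy=5)[:,:,::-1])
E
```

```text
[625.  -51.2  55.1] [1.7984e+02 5.0000e-02 1.0054e+02] w 0.347 F [-0.4  0.2 -0.5] t 11.6
to [476.9 139.5 130. ] n 8 twist [0.0004, 0.0001, 0.0001]
   [[26.8, -13.8, -9.4], [26.8, -13.8, -9.4], [26.8, -13.8, -9.4], [26.8, -13.8, -9.4], [26.8, -13.9, -9.4]]
   [[26.8, -13.9, -9.4], [26.8, -13.8, -9.4], [26.9, -13.9, -9.4]]
```

View pics/s4.png

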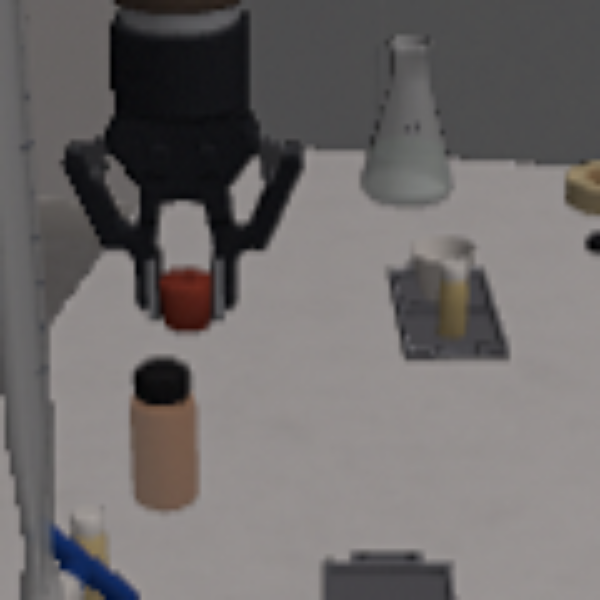

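The stopper is held upright. Both tray_two items stand well, the vial at (455,300) and the crucible behind it. I'll go towards -x first, to clear the bottle, then across to the tray.

{"name": "carry_out", "arguments": {
  "jaw": [-1, -1, -1, -1, -1],
  "linear": [
    [5.4, -29, -2],
    [5.4, -29, -2],
    [5.4, -29, -2],
    [5.4, -29, -2],
    [5.4, -28.5, -2]
  ],
  "twist": [
    [0, 0, 0],
    [0, 0, 0],
    [0, 0, 0],
    [0, 0, 0],
    [0, 0, 0]
  ]
}}

```text
clock: 12.07
eef_pos: [474.2, -51.0, 62.5]
tcp_rot: [-179.9, -0.0, 100.5]
contact_force: [0.3, -0.5, -0.6]
width: 0.346
finger_force: 59.3
```

{"name": "carry_out", "arguments": {
  "jaw": [-1, -1, -1, -1, -1],
  "linear": [
    [31.2, 5.8, 0],
    [31.2, 5.8, 0],
    [31.2, 5.8, 0],
    [31.2, 5.8, 0],
    [31.2, 5.8, 0]
  ],
  "twist": [
    [0, 0, 0],
    [0, 0, 0],
    [0, 0, 0],
    [0, 0, 0],
    [0, 0, 0]
  ]
}}

```text
clock: 12.48
eef_pos: [475.9, 108.4, 62.8]
tcp_rot: [-179.9, 0.0, 100.5]
contact_force: [0.0, -1.1, -0.5]
width: 0.347
finger_force: 59.3
```

{"name": "carry_out", "arguments": {
  "jaw": [-1, -1, -1, -1, -1],
  "linear": [
    [31, 5.8, 0],
    [0, 0, 20],
    [0, 0, 20],
    [0, 0, 0],
    [0, 0, 0]
  ],
  "twist": [
    [0, 0, 0],
    [0, 0, 0],
    [0, 0, 0],
    [0, 0, 0],
    [0, 0, 0]
  ]
}}

```text
clock: 12.9
eef_pos: [475.0, 138.7, 22.2]
tcp_rot: [-179.8, 0.0, 100.6]
contact_force: [0.2, 0.4, -0.2]
width: 0.345
finger_force: 59.3
```

```bash
python3 plan.py 100.5 476.9 139.5 8
```

```text
[475.  138.7  22.2] [-1.7977e+02  1.0000e-02  1.0058e+02] w 0.345 F [ 0.2  0.4 -0.2] t 12.9
to [476.9 139.5   8. ] n 1 twist [-0.0041, 0.0002, 0.0013]
   [[0.4, 2.1, 14.2]]
```

{"name": "carry_out", "arguments": {
  "jaw": [-1, -1, -1, -1, -1],
  "linear": [
    [0.5, 1, 8],
    [0, 0, 5],
    [0, 0, 1],
    [0, 0, 0],
    [0, 0, 0]
  ],
  "twist": [
    [0, 0, 0],
    [0, 0, 0],
    [0, 0, 0],
    [0, 0, 0],
    [0, 0, 0]
  ]
}}

```text
clock: 13.32
eef_pos: [477.9, 139.6, 9.8]
tcp_rot: [180.0, 0.0, 100.5]
contact_force: [-0.2, 1.0, -0.2]
width: 0.347
finger_force: 59.3
```

```bash
python3 plan.py 100.5 476.9 139.5 7.5
```

```text
[477.9 139.6   9.8] [179.98   0.   100.52] w 0.347 F [-0.2  1.  -0.2] t 13.3
to [476.9 139.5   7.5] n 1 twist [0.0004, 0.0001, 0.0003]
   [[0.1, -1.0, 2.3]]
```

{"name": "carry_out", "arguments": {
  "jaw": [-1, -1, -1, 1, 1],
  "linear": [
    [0, -1, 1.5],
    [0, 0, 0.8],
    [0, 0, 0],
    [0, 0, 0],
    [0, 0, 0]
  ],
  "twist": [
    [0, 0, 0],
    [0, 0, 0],
    [0, 0, 0],
    [0, 0, 0],
    [0, 0, 0]
  ]
}}

```text
clock: 13.73
eef_pos: [476.8, 139.6, 7.3]
tcp_rot: [180.0, 0.0, 100.5]
contact_force: [0.5, -0.8, -1.2]
width: 0.617
finger_force: 0.0
```

{"name": "carry_out", "arguments": {
  "jaw": [1, 1, 1, 1, 1],
  "linear": [
    [0, 0, 0],
    [0, 0, 0],
    [0, 0, 0],
    [0, 0, -35],
    [0, 0, -38]
  ],
  "twist": [
    [0, 0, 0],
    [0, 0, 0],
    [0, 0, 0],
    [0, 0, 0],
    [0, 0, 0]
  ]
}}

```text
clock: 14.15
eef_pos: [474.2, 139.2, 79.0]
tcp_rot: [-179.6, -0.0, 100.6]
contact_force: [1.3, 0.2, -0.2]
width: 0.995
finger_force: 0.0
```

```bash
python3 plan.py 100.5 621.2 156 80
python3 - <<'E'
from h import *
p,d=snap("top","top5");P=cloud("top",d)
m=(np.hypot(P[...,0]-621,P[...,1]-156)<25)&(abs(P[...,2]-47)<6);print("va",m.sum(),np.median(P[m],0))
cv2.imwrite("pics/t5.png",cv2.resize(p[150:260,180:400],None,fx=3.6,fy=3.6)[:,:,::-1])
E
```

```text
[474.2 139.2  79. ] [-1.7964e+02 -4.0000e-02  1.0058e+02] w 0.995 F [ 1.3  0.2 -0.2] t 14.2
to [621.2 156.   80. ] n 5 twist [-0.0012, -0.0001, 0.0003]
   [[-2.1, 29.5, -0.4], [-2.1, 29.5, -0.4], [-2.1, 29.5, -0.3], [-2.1, 29.5, -0.3], [-2.0, 29.6, -0.2]]
va 23 [622.51547256 155.35503125  46.18971854]
```

View pics/t5.png

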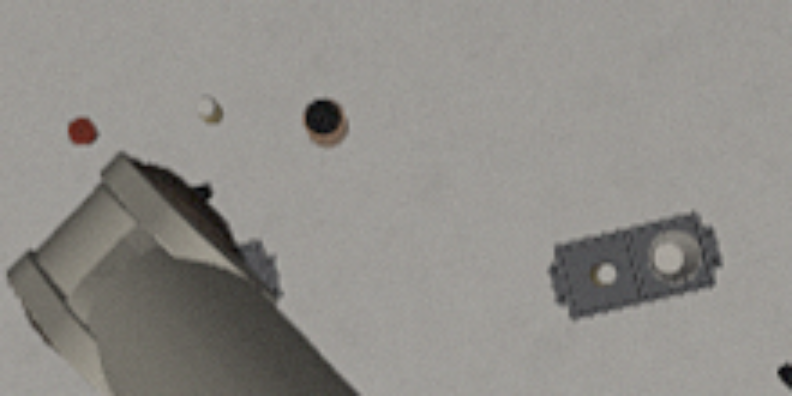

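Tray_two holds its vial at (605,272) and crucible at (672,255), each well inside its compartment. On to vial a.

{"name": "carry_out", "arguments": {
  "jaw": [1, 1, 1, 1, 1],
  "linear": [
    [-2, 29, 0],
    [-2, 29, 0],
    [-2, 29, 0],
    [-2, 29, 0],
    [-2, 29, 0]
  ],
  "twist": [
    [0, 0, 0],
    [0, 0, 0],
    [0, 0, 0],
    [0, 0, 0],
    [0, 0, 0]
  ]
}}

```text
clock: 14.62
eef_pos: [622.4, 156.1, 80.2]
tcp_rot: [180.0, 0.0, 100.5]
contact_force: [0.5, 0.7, 0.7]
width: 0.997
finger_force: 0.0
```

{"name": "carry_out", "arguments": {
  "jaw": [1, 1, 1, 1, 1],
  "linear": [
    [0, 0, 20],
    [0, 0, 25],
    [0, 0, 20],
    [0, 0, 0],
    [0, 0, 0]
  ],
  "twist": [
    [0, 0, 0],
    [0, 0, 0],
    [0, 0, 0],
    [0, 0, 0],
    [0, 0, 0]
  ]
}}

```text
clock: 15.03
eef_pos: [619.9, 156.2, 14.2]
tcp_rot: [-179.8, -0.0, 100.6]
contact_force: [0.7, 0.3, 1.2]
width: 0.997
finger_force: 0.0
```

```bash
python3 plan.py 100.5 621.8 155.8 10.5
```

```text
[619.9 156.2  14.2] [-179.84   -0.    100.56] w 0.997 F [0.7 0.3 1.2] t 15.0
to [621.8 155.8  10.5] n 1 twist [-0.0027, -0.0, 0.0011]
   [[-0.7, 1.8, 3.7]]
```

{"name": "carry_out", "arguments": {
  "jaw": [1, 1, -1, -1, -1],
  "linear": [
    [-0.5, 1, 4],
    [0, 0, 0],
    [0, 0, 0],
    [0, 0, 0],
    [0, 0, 0]
  ],
  "twist": [
    [0, 0, 0],
    [0, 0, 0],
    [0, 0, 0],
    [0, 0, 0],
    [0, 0, 0]
  ]
}}

```text
clock: 15.45
eef_pos: [622.7, 156.1, 12.1]
tcp_rot: [179.9, 0.0, 100.5]
contact_force: [-0.2, -0.1, 1.0]
width: 0.607
finger_force: 0.0
```

{"name": "carry_out", "arguments": {
  "jaw": [-1, -1, -1, -1, -1],
  "linear": [
    [0, 0, 0],
    [0, 0, 0],
    [0, 0, 0],
    [0, 0, 0],
    [0, 0, 0]
  ],
  "twist": [
    [0, 0, 0],
    [0, 0, 0],
    [0, 0, 0],
    [0, 0, 0],
    [0, 0, 0]
  ]
}}

```text
clock: 15.87
eef_pos: [622.5, 156.2, 11.6]
tcp_rot: [180.0, -0.0, 100.5]
contact_force: [-0.2, -0.7, 3.9]
width: 0.188
finger_force: 58.6
```

{"name": "carry_out", "arguments": {
  "jaw": [-1, -1, -1, -1, -1],
  "linear": [
    [0, 0, 0],
    [0, 0, -10],
    [0, 0, -20],
    [0, 0, -25],
    [0, 0, 0]
  ],
  "twist": [
    [0, 0, 0],
    [0, 0, 0],
    [0, 0, 0],
    [0, 0, 0],
    [0, 0, 0]
  ]
}}

```text
clock: 16.28
eef_pos: [624.8, 157.6, 71.1]
tcp_rot: [179.6, -0.1, 100.6]
contact_force: [0.6, 0.8, 0.1]
width: 0.187
finger_force: 58.5
```

```bash
python3 plan.py 100.5 455.1 257.5 66 455.1 257.5 13.5
```

```text
[624.8 157.6  71.1] [ 1.7963e+02 -6.0000e-02  1.0056e+02] w 0.187 F [0.6 0.8 0.1] t 16.3
to [455.1 257.5  66. ] n 6 twist [0.0011, -0.0002, 0.0002]
   [[21.5, -24.8, 0.7], [21.6, -24.8, 0.7], [21.5, -24.7, 0.8], [21.5, -24.8, 0.8], [21.6, -24.7, 0.8]]
   [[21.5, -24.8, 0.8]]
to [455.1 257.5  13.5] n 2 twist [0.0, -0.0, -0.0]
   [[0.0, 0.0, 26.3], [0.0, 0.0, 26.2]]
```

{"name": "carry_out", "arguments": {
  "jaw": [-1, -1, -1, -1, -1],
  "linear": [
    [21.7, -24.4, 0],
    [21.7, -24.4, 0],
    [21.7, -24.4, 0],
    [21.7, -24.4, 0],
    [21.7, -24.4, 0]
  ],
  "twist": [
    [0, 0, 0],
    [0, 0, 0],
    [0, 0, 0],
    [0, 0, 0],
    [0, 0, 0]
  ]
}}

```text
clock: 16.7
eef_pos: [480.9, 240.7, 66.3]
tcp_rot: [-180.0, 0.0, 100.5]
contact_force: [0.4, 0.5, 0.2]
width: 0.189
finger_force: 58.6
```

{"name": "carry_out", "arguments": {
  "jaw": [-1, -1, -1, -1, -1],
  "linear": [
    [21.7, -24.4, 0],
    [0, 0, 20],
    [0, 0, 20],
    [0, 0, 7],
    [0, 0, 0]
  ],
  "twist": [
    [0, 0, 0],
    [0, 0, 0],
    [0, 0, 0],
    [0, 0, 0],
    [0, 0, 0]
  ]
}}

```text
clock: 17.12
eef_pos: [453.1, 256.3, 17.7]
tcp_rot: [-179.8, 0.1, 100.6]
contact_force: [0.2, 0.2, -0.2]
width: 0.191
finger_force: 58.6
```

{"name": "carry_out", "arguments": {
  "jaw": [-1, -1],
  "linear": [
    [0, 0, 0],
    [0, 0, 0]
  ],
  "twist": [
    [0, 0, 0],
    [0, 0, 0]
  ]
}}

```text
clock: 17.28
eef_pos: [455.1, 257.5, 19.9]
tcp_rot: [179.9, -0.0, 100.5]
contact_force: [0.1, -0.7, -0.8]
width: 0.19
finger_force: 58.6
```

```bash
python3 plan.py 100.5 455.1 257.5 15
```

```text
[455.1 257.5  19.9] [ 1.7995e+02 -3.0000e-02  1.0050e+02] w 0.19 F [ 0.1 -0.7 -0.8] t 17.3
to [455.1 257.5  15. ] n 1 twist [0.0009, -0.0005, 0.0]
   [[0.0, -0.0, 4.9]]
```

{"name": "carry_out", "arguments": {
  "jaw": [-1, -1, -1, -1, 1],
  "linear": [
    [0, 0, 3],
    [0, 0, 1.2],
    [0, 0, 0.6],
    [0, 0, 0],
    [0, 0, 0]
  ],
  "twist": [
    [0, 0, 0],
    [0, 0, 0],
    [0, 0, 0],
    [0, 0, 0],
    [0, 0, 0]
  ]
}}

```text
clock: 17.7
eef_pos: [454.6, 257.2, 14.6]
tcp_rot: [180.0, -0.0, 100.5]
contact_force: [0.7, 0.5, 0.1]
width: 0.309
finger_force: 0.0
```

{"name": "carry_out", "arguments": {
  "jaw": [1, 1, 1, 1, 1],
  "linear": [
    [0, 0, 0],
    [0, 0, 0],
    [0, 0, 0],
    [0, 0, -35],
    [0, 0, -40]
  ],
  "twist": [
    [0, 0, 0],
    [0, 0, 0],
    [0, 0, 0],
    [0, 0, 0],
    [0, 0, 0]
  ]
}}

```text
clock: 18.12
eef_pos: [451.9, 255.9, 87.7]
tcp_rot: [-179.6, 0.1, 100.6]
contact_force: [1.0, 0.8, 0.8]
width: 0.994
finger_force: 0.0
```

{"name": "carry_out", "arguments": {
  "jaw": [1, 1, 1],
  "linear": [
    [0, 0, -30],
    [0, 0, 0],
    [0, 0, 0]
  ],
  "twist": [
    [0, 0, 0],
    [0, 0, 0],
    [0, 0, 0]
  ]
}}

```text
clock: 18.37
eef_pos: [455.8, 257.8, 121.3]
tcp_rot: [179.8, -0.0, 100.5]
contact_force: [0.4, 0.4, -0.5]
width: 1.004
finger_force: 0.0
```

```bash
python3 plan.py 100.5 608.7 58 125 608.7 58 26
```

```text
[455.8 257.8 121.3] [ 1.7976e+02 -3.0000e-02  1.0052e+02] w 1.004 F [ 0.4  0.4 -0.5] t 18.4
to [608.7  58.  125. ] n 7 twist [0.0006, -0.0001, 0.0001]
   [[-32.1, 16.3, -0.5], [-32.0, 16.3, -0.5], [-32.1, 16.3, -0.5], [-32.0, 16.2, -0.5], [-32.1, 16.3, -0.5]]
   [[-32.0, 16.2, -0.5], [-32.1, 16.3, -0.5]]
to [608.7  58.   26. ] n 3 twist [0.0, 0.0, 0.0]
   [[0.0, -0.0, 33.0], [0.0, -0.0, 33.0], [0.0, -0.0, 33.0]]
```

{"name": "carry_out", "arguments": {
  "jaw": [1, 1, 1, 1, 1],
  "linear": [
    [-32, 16.3, -0.5],
    [-32, 16.3, -0.5],
    [-32, 16.3, -0.5],
    [-32, 16.3, -0.5],
    [-32, 16.3, -0.5]
  ],
  "twist": [
    [0, 0, 0],
    [0, 0, 0],
    [0, 0, 0],
    [0, 0, 0],
    [0, 0, 0]
  ]
}}

```text
clock: 18.78
eef_pos: [563.5, 112.9, 120.3]
tcp_rot: [-179.9, 0.0, 100.6]
contact_force: [0.3, 0.8, 0.5]
width: 1.001
finger_force: 0.0
```

{"name": "carry_out", "arguments": {
  "jaw": [1, 1, 1, 1],
  "linear": [
    [-32, 16.3, 0],
    [-32, 16.3, 0],
    [0, 0, 0],
    [0, 0, 0]
  ],
  "twist": [
    [0, 0, 0],
    [0, 0, 0],
    [0, 0, 0],
    [0, 0, 0]
  ]
}}

```text
clock: 19.12
eef_pos: [607.6, 54.4, 119.7]
tcp_rot: [-179.8, 0.0, 100.2]
contact_force: [-0.2, 2.2, -0.4]
width: 0.999
finger_force: 0.0
```

```bash
python3 plan.py 100.5 608.7 58 26
python3 - <<'E'
from h import *
p,d=snap("top","top6");q,_=snap("side","side6")
a=cv2.resize(p[150:270,170:290],None,fx=3.3,fy=3.3);b=cv2.resize(q[150:290,210:350],None,dsize=(396,396),fx=0,fy=0)
cv2.imwrite("pics/c6.png",np.hstack([a,b])[:,:,::-1])
E
```

```text
[607.6  54.4 119.7] [-1.7984e+02  2.0000e-02  1.0022e+02] w 0.999 F [-0.2  2.2 -0.4] t 19.1
to [608.7  58.   26. ] n 3 twist [-0.001, 0.0001, -0.0016]
   [[1.1, 0.7, 31.2], [1.1, 0.6, 31.3], [1.1, 0.6, 31.2]]Traceback (most recent call last):
  File "<stdin>", line 3, in <module>
cv2.error: OpenCV(4.12.0) :-1: error: (-5:Bad argument) in function 'resize'
> Overload resolution failed:
>  - argument for resize() given by name ('dsize') and position (2)
>  - argument for resize() given by name ('dsize') and position (2)
```

{"name": "carry_out", "arguments": {
  "jaw": [1, 1, 1, 1, 1],
  "linear": [
    [0.5, 0, 31],
    [0, 0, 31],
    [0, 0, 25],
    [0, 0, 0],
    [0, 0, 0]
  ],
  "twist": [
    [0, 0, 0],
    [0, 0, 0],
    [0, 0, 0],
    [0, 0, 0],
    [0, 0, 0]
  ]
}}

```text
clock: 19.63
eef_pos: [605.2, 60.2, 33.8]
tcp_rot: [-179.8, -0.1, 100.7]
contact_force: [-0.2, 0.5, 0.4]
width: 1.003
finger_force: 0.0
```

```bash
python3 plan.py 100.5 608.7 58 26
python3 - <<'E'
from h import *
p=np.load("top6.npz")["p"];q=np.load("side6.npz")["p"]
a=cv2.resize(p[150:270,170:290],(396,396));b=cv2.resize(q[150:290,210:350],(396,396))
cv2.imwrite("pics/c6.png",np.hstack([a,b])[:,:,::-1])
E
```

```text
[605.2  60.2  33.8] [-1.7978e+02 -7.0000e-02  1.0073e+02] w 1.003 F [-0.2  0.5  0.4] t 19.6
to [608.7  58.   26. ] n 1 twist [-0.0038, -0.0012, 0.004]
   [[-2.9, 3.1, 7.8]]
```

View pics/c6.png

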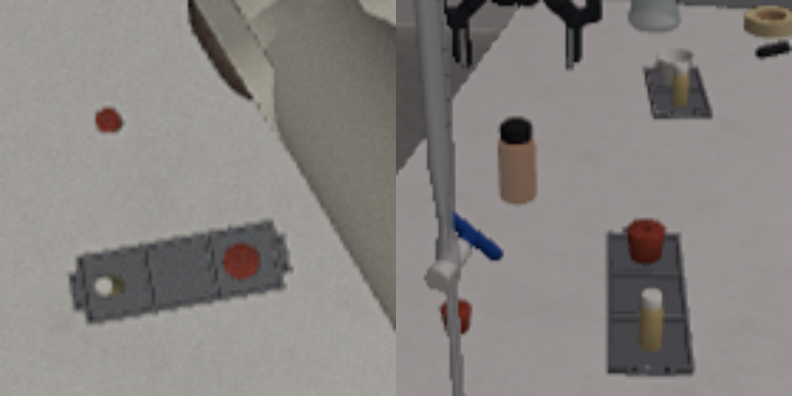

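In tray_three the stopper (242,260) and the vial (105,287) stand well in the outer compartments, and the middle one is free. Continuing to the bottle.

{"name": "carry_out", "arguments": {
  "jaw": [1, 1, 1],
  "linear": [
    [0, 0, 8],
    [0, 0, 0],
    [0, 0, 0]
  ],
  "twist": [
    [0, 0, 0],
    [0, 0, 0],
    [0, 0, 0]
  ]
}}

```text
clock: 19.88
eef_pos: [608.2, 58.8, 28.1]
tcp_rot: [179.9, 0.0, 100.6]
contact_force: [1.2, 0.2, 0.5]
width: 1.003
finger_force: 0.0
```

```bash
python3 plan.py 100.5 608.7 58 26
```

```text
[608.2  58.8  28.1] [1.7990e+02 1.0000e-02 1.0057e+02] w 1.003 F [1.2 0.2 0.5] t 19.9
to [608.7  58.   26. ] n 1 twist [0.0017, 0.0002, 0.0012]
   [[-0.9, 0.4, 2.1]]
```

{"name": "carry_out", "arguments": {
  "jaw": [1, -1, -1, -1, -1],
  "linear": [
    [-0.5, 0.4, 2],
    [0, 0, 0],
    [0, 0, 0],
    [0, 0, 0],
    [0, 0, 0]
  ],
  "twist": [
    [0, 0, 0],
    [0, 0, 0],
    [0, 0, 0],
    [0, 0, 0],
    [0, 0, 0]
  ]
}}

```text
clock: 20.3
eef_pos: [608.1, 57.9, 25.1]
tcp_rot: [180.0, 0.0, 100.5]
contact_force: [1.5, 0.9, -0.5]
width: 0.449
finger_force: 0.0
```

{"name": "carry_out", "arguments": {
  "jaw": [-1, -1, -1, -1, -1],
  "linear": [
    [0, 0, 0],
    [0, 0, 0],
    [0, 0, 0],
    [0, 0, 0],
    [0, 0, 0]
  ],
  "twist": [
    [0, 0, 0],
    [0, 0, 0],
    [0, 0, 0],
    [0, 0, 0],
    [0, 0, 0]
  ]
}}

```text
clock: 20.72
eef_pos: [608.4, 58.1, 25.3]
tcp_rot: [180.0, 0.0, 100.5]
contact_force: [0.2, -0.2, 6.0]
width: 0.398
finger_force: 59.5
```

{"name": "carry_out", "arguments": {
  "jaw": [-1, -1, -1, -1, -1],
  "linear": [
    [0, 0, -10],
    [0, 0, -25],
    [0, 0, -30],
    [0, 0, -20],
    [0, 0, 0]
  ],
  "twist": [
    [0, 0, 0],
    [0, 0, 0],
    [0, 0, 0],
    [0, 0, 0],
    [0, 0, 0]
  ]
}}

```text
clock: 21.13
eef_pos: [610.6, 59.0, 114.6]
tcp_rot: [179.6, 0.0, 100.6]
contact_force: [0.9, -0.6, -0.6]
width: 0.398
finger_force: 59.7
```

{"name": "carry_out", "arguments": {
  "jaw": [-1, -1],
  "linear": [
    [0, 0, 0],
    [0, 0, 0]
  ],
  "twist": [
    [0, 0, 0],
    [0, 0, 0]
  ]
}}

```text
clock: 21.3
eef_pos: [607.1, 57.5, 109.3]
tcp_rot: [-179.9, 0.0, 100.5]
contact_force: [-0.2, -0.6, -1.5]
width: 0.393
finger_force: 59.7
```

```bash
python3 plan.py 100.5 466 198.5 110 466 198.5 30
```

```text
[607.1  57.5 109.3] [-1.7992e+02  2.0000e-02  1.0054e+02] w 0.393 F [-0.2 -0.6 -1.5] t 21.3
to [466.  198.5 110. ] n 6 twist [-0.0002, 0.0001, 0.0001]
   [[27.4, -18.8, -0.1], [27.4, -18.8, -0.1], [27.4, -18.8, -0.1], [27.4, -18.9, -0.1], [27.4, -18.9, -0.1]]
   [[27.4, -18.8, -0.2]]
to [466.  198.5  30. ] n 3 twist [-0.0, 0.0, 0.0]
   [[0.0, -0.0, 26.7], [0.0, -0.0, 26.7], [0.0, -0.0, 26.6]]
```

{"name": "carry_out", "arguments": {
  "jaw": [-1, -1, -1, -1, -1],
  "linear": [
    [27.4, -19, 0],
    [27.4, -19, 0],
    [27.4, -19, 0],
    [27.4, -19, 0],
    [27.4, -19, 0]
  ],
  "twist": [
    [0, 0, 0],
    [0, 0, 0],
    [0, 0, 0],
    [0, 0, 0],
    [0, 0, 0]
  ]
}}

```text
clock: 21.72
eef_pos: [487.0, 175.5, 108.4]
tcp_rot: [-179.8, 0.0, 100.5]
contact_force: [-0.2, -0.1, -0.6]
width: 0.395
finger_force: 59.8
```

{"name": "carry_out", "arguments": {
  "jaw": [-1, -1, -1, -1, -1],
  "linear": [
    [27.4, -19, 0],
    [0, 0, 0],
    [0, 0, 25],
    [0, 0, 25],
    [0, 0, 20]
  ],
  "twist": [
    [0, 0, 0],
    [0, 0, 0],
    [0, 0, 0],
    [0, 0, 0],
    [0, 0, 0]
  ]
}}

```text
clock: 22.13
eef_pos: [464.5, 197.9, 37.6]
tcp_rot: [-179.9, 0.0, 100.6]
contact_force: [0.2, -0.2, -0.4]
width: 0.396
finger_force: 59.9
```

{"name": "carry_out", "arguments": {
  "jaw": [-1, -1, -1],
  "linear": [
    [0, 0, 0],
    [0, 0, 0],
    [0, 0, 0]
  ],
  "twist": [
    [0, 0, 0],
    [0, 0, 0],
    [0, 0, 0]
  ]
}}

```text
clock: 22.38
eef_pos: [465.7, 199.1, 40.1]
tcp_rot: [-180.0, -0.0, 100.6]
contact_force: [-0.1, 1.1, -1.0]
width: 0.397
finger_force: 59.9
```

```bash
python3 plan.py 100.5 466 198.5 28.7
```

```text
[465.7 199.1  40.1] [-1.7997e+02 -3.0000e-02  1.0056e+02] w 0.397 F [-0.1  1.1 -1. ] t 22.4
to [466.  198.5  28.7] n 1 twist [-0.0006, -0.0005, 0.001]
   [[-0.6, 0.2, 11.4]]
```

{"name": "carry_out", "arguments": {
  "jaw": [-1, -1, -1, -1, -1],
  "linear": [
    [0, 0, 6],
    [0, 0, 3],
    [0, 0, 2],
    [0, 0, 0.3],
    [0, 0, 0]
  ],
  "twist": [
    [0, 0, 0],
    [0, 0, 0],
    [0, 0, 0],
    [0, 0, 0],
    [0, 0, 0]
  ]
}}

```text
clock: 22.8
eef_pos: [465.9, 198.7, 28.7]
tcp_rot: [180.0, 0.0, 100.5]
contact_force: [0.2, 0.1, 0.3]
width: 0.395
finger_force: 59.9
```

{"name": "carry_out", "arguments": {
  "jaw": [-1, 1, 1, 1, 1],
  "linear": [
    [0, 0, 0],
    [0, 0, 0],
    [0, 0, 0],
    [0, 0, 0],
    [0, 0, 0]
  ],
  "twist": [
    [0, 0, 0],
    [0, 0, 0],
    [0, 0, 0],
    [0, 0, 0],
    [0, 0, 0]
  ]
}}

```text
clock: 23.22
eef_pos: [465.9, 198.8, 28.8]
tcp_rot: [180.0, 0.0, 100.5]
contact_force: [0.1, -0.5, 0.8]
width: 0.938
finger_force: 0.0
```

{"name": "carry_out", "arguments": {
  "jaw": [1, 1, 1, 1, 1],
  "linear": [
    [0, 0, 0],
    [0, 0, -25],
    [0, 0, -40],
    [0, 0, -40],
    [0, 0, -40]
  ],
  "twist": [
    [0, 0, 0],
    [0, 0, 0],
    [0, 0, 0],
    [0, 0, 0],
    [0, 0, 0]
  ]
}}

```text
clock: 23.63
eef_pos: [464.9, 198.9, 174.8]
tcp_rot: [-179.9, -0.0, 100.6]
contact_force: [1.2, -0.3, 1.4]
width: 0.997
finger_force: 0.0
```

{"name": "carry_out", "arguments": {
  "jaw": [1, 1, 1, 1, 1],
  "linear": [
    [-35, 0, 0],
    [-35, 0, 0],
    [-35, 0, 0],
    [-35, 0, 0],
    [-35, 0, 0]
  ],
  "twist": [
    [0, 0, 0],
    [0, 0, 0],
    [0, 0, 0],
    [0, 0, 0],
    [0, 0, 0]
  ]
}}

```text
clock: 24.05
eef_pos: [497.8, 25.0, 173.9]
tcp_rot: [180.0, 0.0, 100.6]
contact_force: [0.7, 0.1, 0.6]
width: 1.0
finger_force: 0.0
```

{"name": "carry_out", "arguments": {
  "jaw": [1, 1, 1],
  "linear": [
    [0, 0, 0],
    [0, 0, 0],
    [0, 0, 0]
  ],
  "twist": [
    [0, 0, 0],
    [0, 0, 0],
    [0, 0, 0]
  ]
}}

```text
clock: 24.3
eef_pos: [497.6, 27.0, 173.6]
tcp_rot: [180.0, -0.0, 100.5]
contact_force: [-0.1, 0.4, 1.1]
width: 0.998
finger_force: 0.0
```

Run:
```python
from h import *
p,_=snap("top");q,_=snap("side")
a=cv2.resize(p[150:270,140:260],(400,400));b=cv2.resize(q[130:290,210:370],(400,400))
cv2.imwrite("pics/c7.png",np.hstack([a,b])[:,:,::-1])
```

```text
(no output)
```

View pics/c7.png

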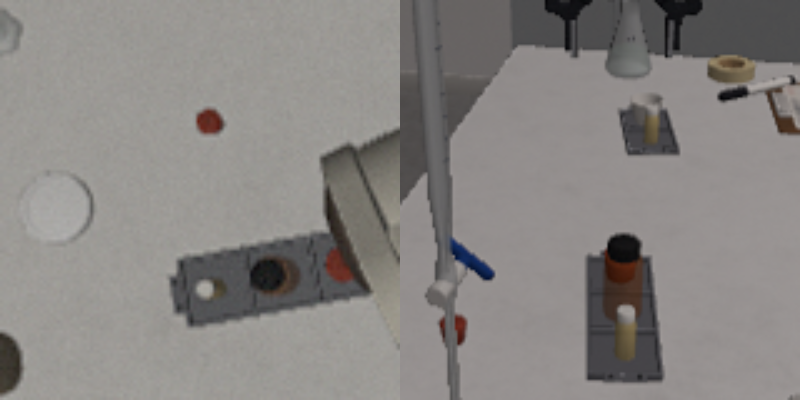

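All five pieces stand upright in their own compartments: the bottle is in the middle at (270,275), between the vial and the stopper. The small stopper, dish and flask are where they were.

```bash
python3 -c "
from workcell import manip
print(manip.sign_off())"
```

```text
the job is handed in; nothing more can be done
None
```

Both kits are made up and handed in at about 24 s: the crucible and one vial in tray_two, and the large stopper, dropper bottle (middle) and other vial in tray_three, all upright in the last pictures, with the other things left where they were.

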